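Find the loose duct hatch and push it open

TASK

One of the four identical hatches in the top of the bench duct is loose on its pivot; the other three are fast. Press each gently with the fingertips, off its middle, until you find the one that rocks, then push one end of it well down (to at least about 30 degrees) and leave it standing open, so that the connections below can be reached. Do not force the fast ones, do not grip or lift anything, and leave the things lying around undisturbed.

Things in the scene. Friction and masses are not known exactly. Their poses are not given: they have to be found in the camera images.
- duct: aluminium duct screwed to the worktop: 140 mm deep (x, away from the robot), 580 long (y, a little turned), 75 high, flat top. Origin: centre of underside. Four identical grey hatches flush in its top, at y -157.5, -52.5, 52.5, 157.5 mm, x 0, with 8 mm crossbars between; hollow below, to 15 mm above the worktop. The hatches a to d stand in no fixed order. Three are fast, one, not told which, is loose.
- hatch_a_top (a point): middle of the upper face of hatch a, 75 mm above the worktop: a plain grey panel 90 mm (duct's x) by 94 mm (y), 5 mm thick, on a pivot pin along the duct's x (front to back) under its middle. Pressing over the pin moves nothing: press well off it, about 30 mm towards its left or right end.
- hatch_a (a joint): tilt of hatch a about its pin, rad: 0 level, positive = right end (-y) down, left end up; negative the reverse. A fast hatch gives at most 0.05 (2 mm at 30 mm from the pin) on a stiff seal and springs back; the loose one, pressed 30 mm off the pin, tips with about 3 N, either way, to a stop at 0.85, and stays where it is left.
- hatch_b_top (a point): middle of the upper face of hatch b, 75 mm above the worktop: a plain grey panel 90 mm (duct's x) by 94 mm (y), 5 mm thick, on a pivot pin along the duct's x (front to back) under its middle. Pressing over the pin moves nothing: press well off it, about 30 mm towards its left or right end.
- hatch_b (a joint): tilt of hatch b about its pin, rad: 0 level, positive = right end (-y) down, left end up; negative the reverse. A fast hatch gives at most 0.05 (2 mm at 30 mm from the pin) on a stiff seal and springs back; the loose one, pressed 30 mm off the pin, tips with about 3 N, either way, to a stop at 0.85, and stays where it is left.
- hatch_c_top (a point): middle of the upper face of hatch c, 75 mm above the worktop: a plain grey panel 90 mm (duct's x) by 94 mm (y), 5 mm thick, on a pivot pin along the duct's x (front to back) under its middle. Pressing over the pin moves nothing: press well off it, about 30 mm towards its left or right end.
- hatch_c (a joint): tilt of hatch c about its pin, rad: 0 level, positive = right end (-y) down, left end up; negative the reverse. A fast hatch gives at most 0.05 (2 mm at 30 mm from the pin) on a stiff seal and springs back; the loose one, pressed 30 mm off the pin, tips with about 3 N, either way, to a stop at 0.85, and stays where it is left.
- hatch_d_top (a point): middle of the upper face of hatch d, 75 mm above the worktop: a plain grey panel 90 mm (duct's x) by 94 mm (y), 5 mm thick, on a pivot pin along the duct's x (front to back) under its middle. Pressing over the pin moves nothing: press well off it, about 30 mm towards its left or right end.
- hatch_d (a joint): tilt of hatch d about its pin, rad: 0 level, positive = right end (-y) down, left end up; negative the reverse. A fast hatch gives at most 0.05 (2 mm at 30 mm from the pin) on a stiff seal and springs back; the loose one, pressed 30 mm off the pin, tips with about 3 N, either way, to a stop at 0.85, and stays where it is left.
- timer: white kitchen-type timer, 62x62x21 mm, lying on the left end of the duct; a bystander, loose. Origin: centre of its underside.
- lighter: small flat black gas lighter, 26x75x12 mm, lying on the right end of the duct; a bystander, loose. Origin: centre of its underside.
- calculator: desk calculator 120x74x15 mm, right of the duct; a bystander, loose. Origin: centre of its underside.
- marker: marker pen 126 mm long, 14 mm thick, lying behind the left part of the duct; a bystander, loose. Origin: middle of its underside.

How it is judged:
By the outcome, as a careful person would: the job done as asked, in the order asked, and still so for the second after the job is handed in, with the robot touching nothing.
It also fails if it takes over 48 s, if anything falls off the work surface, if the arm or the gripper's body presses on something with over 40 N, if the wrist force passes 120 N, or if a joint passes its speed limit or range.

ROBOT

A 7-joint arm with a two-finger parallel gripper is mounted at the origin on a cart in front of the work surface, level with it; the furniture and walls round the work are solid. World frame = base frame: x ahead of the robot, y to its left, z up, the work surface at z = 0. Lengths are in mm, angles in rad, forces in N, time in s.
With the tool pointing down it reaches from about 425 to 975 mm from the base axis. Payload 16.7 kg.
Tool frame: the origin (TCP) lies midway between the tips of the shut fingers; the grasp point (between the pads) lies 19 mm behind it; z points along the fingers, x is the direction in which the jaws open and shut, and the axes are right-handed (so a half turn about z gives the same grasp; the last joint's range is limited). The gripper opens to 85 mm and grips with 20 to 120 N. Pads are 22 mm wide; open, the fingers measure 114 mm over their backs; the gripper's body (76 mm by 85 mm) begins 54 mm behind the grasp point. The pads swing forward as they close: fully open they stand 13 mm farther back than shut.
Start: joints at [-1.278, 0.426, 0.074, 1.606, -0.034, 1.111, -0.067], TCP at [289.218, 609.86, 231.302] pointing down, gripper open.
Joint ranges: [-2.85, 2.85], [-0.5, 2.14], [-1.23, 1.37], [0.21, 2.46], [-1.02, 4.16], [0.16, 2.05], [-2.73, 2.73]. Speed limits (rad/s): [1.89, 1.89, 2.39, 2.39, 3.01, 3.01, 3.01].

INTERFACE

Orientations are given as a unit quaternion [x, y, z, w].
In Python, from bench import robot gives the robot as it stands.
- The arm moves only by the tool carry_out, never from a script. Its argument "motion" is a list of rows, each an object with "delta_pos": the shift along the tool's x, y, z as a fraction of full scale, a list of three; "spin": the turn about the tool's z as a fraction of full scale; "hand": the opening, from -1 (shut) to 1 (fully open). A call has 1 to 20 rows; each row is the pose to reach, as a shift and turn from the pose commanded when the call began, along the tool's axes at that moment; what a row does not reach only later rows make up. Full scale, the value 1, is 300 mm for a shift and 45 degrees for a turn. A row lasts 1/8 s, in which the tool goes at most 62.5 mm and 10.7 degrees, less where a joint would pass 70% of its speed; a pose out of reach is approached as far as the arm can. A call with a number of a shift or a turn outside -1 to 1 is refused whole. A call with a gripper value outside its range is refused whole. The fingers move at their own pace and stop on an object; "grip_force" is the grip in N (left out, the last holds). Time passes only in rows, so rows that repeat a pose let the fingers close. It gives the time, the measured TCP pose, the force and the opening at its end, in the units of the state.
- robot.get_state(): the state, without advancing time (a new reading comes with each control period).
- robot.read_camera(name): name is "scene" or "top"; returns (picture, depth): 420x560x3 uint8, red, green, blue; 420x560 float32, mm along the optical axis (not along the pixel's ray), 0 where there is no reading.
- robot.calibration(name): a dict with "fx", "fy", "cx", "cy" (pixels), "view" (4x4, takes a point from world to camera coordinates). Camera axes: x right, y down, z forward; pixel columns grow to the right and rows downward; lengths in mm; the calibration is good to about 2 mm. A picture is of the moment at which its call begins. calibration takes no time and is no camera call.
- robot.job_done(): hands the job in, once; it reports no verdict.
The state is a dict: "time_s": time; "joint_positions": joint angles; "joint_velocities": joint speeds; "joint_torque": joint torques, N m; "tcp_pos": TCP position; "tcp_rot": TCP orientation; "wrist_force": force on the tool from outside, world axes, zero at the start; "wrist_torque": the same for the moment, N m; "finger_gap": finger opening in mm.
Only numpy, scipy, OpenCV 4.12 (cv2) and the standard library are available. Lean on these libraries where they do the work, as an engineer would, in place of code of your own. Each camera call takes 0.05 s, during which the arm holds its last target.

## Working session

There is one attempt and no reset: what is moved stays moved. The work goes in short steps, Python scripts to look and compute and a tool call to move; the robot and the scene stay as the last step left them, time stands still between calls to the robot, and variables do not carry over. Pictures are saved under pics/ and viewed, and the job is handed in when it is done.

Besides the shell and the picture viewer there is one more tool, called by a JSON object that holds its "name" and its "arguments". carry_out: Moves the arm, as the interface text tells. Its arguments: {"type":"object","properties":{"motion":{"type":"array","items":{"type":"object","properties":{"delta_pos":{"type":"array","items":{"type":"number"}},"spin":{"type":"number"},"hand":{"type":"number"}}}},"grip_force":{"type":"number"}},"required":["motion"]}

```bash
mkdir -p pics
python3 - <<'E'
from bench import robot
import cv2,numpy as np
s=robot.get_state();print(s)
for n in("scene","top"):
    p,d=robot.read_camera(n);cv2.imwrite(f"pics/{n}0.png",p[:,:,::-1]);np.savez(f"{n}0.npz",p=p,d=d)
    print(n,robot.calibration(n))
E
```

```text
{'time_s': 0.0, 'joint_positions': array([-1.27746485,  0.42676566,  0.07384403,  1.6066097 , -0.03408902,
        1.11078152, -0.06710974]), 'joint_velocities': array([-4.76031075e-04, -1.16622081e-03,  1.50553605e-03,  2.47385203e-04,
        2.62105056e-04,  3.63683940e-05,  3.58538018e-04]), 'joint_torque': array([-2.95717495e-03, -9.49864411e+01,  3.75935286e+00, -4.63512254e+01,
        1.91220950e-02,  1.04909009e-02, -3.05143175e-06]), 'tcp_pos': array([289.0890765 , 609.51299751, 230.58675136]), 'tcp_rot': array([ 8.45140923e-01,  5.34543165e-01, -5.21247544e-04,  3.92528133e-04]), 'wrist_force': array([ 0.07062525, -0.11515065, -0.75160438]), 'wrist_torque': array([-0.03750146, -0.02056963,  0.00479733]), 'finger_gap': 85.28897960244767}
scene {'fx': 526.536901334397, 'fy': 526.536901334397, 'cx': 275.45611676795306, 'cy': 209.8148594817595, 'view': array([[ 8.99247008e-01, -4.37054438e-01, -1.83912254e-02,
        -4.59210665e+02],
       [-2.53331269e-01, -4.86037110e-01, -8.36415684e-01,
         1.47341639e+02],
       [ 3.56620369e-01,  7.56803373e-01, -5.47786972e-01,
         1.34415799e+03],
       [ 0.00000000e+00,  0.00000000e+00,  0.00000000e+00,
         1.00000000e+00]])}
top {'fx': 408.67581507880936, 'fy': 408.67581507880936, 'cx': 270.21532322688256, 'cy': 205.61721388173285, 'view': array([[ 2.13521086e-02, -9.99384506e-01,  2.78333725e-02,
        -6.71617449e+01],
       [-9.94915584e-01, -2.39808450e-02, -9.78156453e-02,
         5.27533527e+02],
       [ 9.84229081e-02, -2.56032857e-02, -9.94815261e-01,
         1.04411162e+03],
       [ 0.00000000e+00,  0.00000000e+00,  0.00000000e+00,
         1.00000000e+00]])}
```

View pics/top0.png

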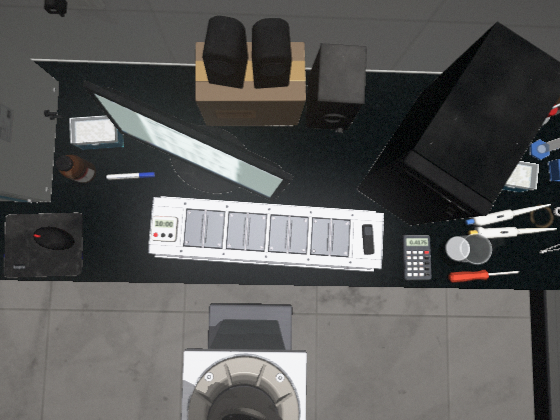

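View pics/scene0.png

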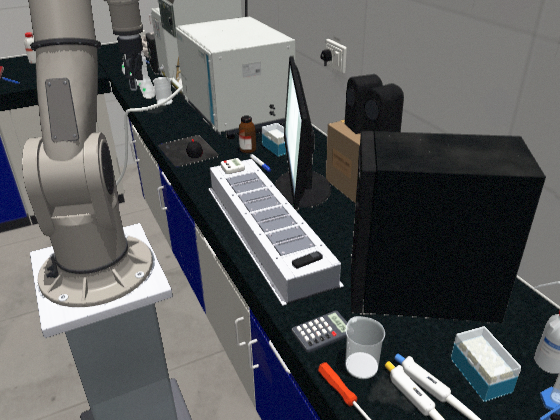

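The top view shows the white duct from (150,198) to (383,270). Its four grey hatches are centred at about (204,229), (246,232), (289,235) and (330,238), with the timer at the left end and the lighter at the right. Next I'll measure the hatch positions.

```bash
cat > h.py <<'E'
from bench import robot
import numpy as np,cv2
def ray(n,u,v,z):
    c=robot.calibration(n);V=c["view"];R=V[:3,:3];t=V[:3,3]
    o=-R.T@t;d=R.T@np.array([(u-c["cx"])/c["fx"],(v-c["cy"])/c["fy"],1]);return o+d*(z-o[2])/d[2]
E
python3 - <<'E'
from h import *
f=np.load("top0.npz");p=f["p"];d=f["d"]
print(p[229,195],p[229,204],p[205,300],p[232,225],p[229,178:232].mean(1).astype(int))
g=p.astype(int).mean(2)
w=((g>110)).astype(np.uint8);w[:190]=0;w[275:]=0;w[:,:145]=0;w[:,388:]=0
m=((g>110)&(g<200)).astype(np.uint8);m[:204]=0;m[264:]=0;m[:,:180]=0;m[:,355:]=0
m=cv2.morphologyEx(m,cv2.MORPH_OPEN,np.ones((5,5)))
m=cv2.morphologyEx(m,cv2.MORPH_CLOSE,np.ones((1,4)))
n,l,st,ce=cv2.connectedComponentsWithStats(m)
for i in range(1,n):
  if st[i,4]>60: print(st[i],ce[i],ray("top",*ce[i],75).round(1))
c=max(cv2.findContours(w,0,2)[0],key=cv2.contourArea)
r=cv2.minAreaRect(c);print(r);print([ray("top",*q,75).round(0) for q in cv2.boxPoints(r)])
c=robot.calibration("top")["view"]
big=cv2.resize(p[185:285,140:400],None,fx=3,fy=3,interpolation=2);cv2.imwrite("pics/z0.png",big[:,:,::-1])
E
```

```text
[182 184 192] [216 212 219] [59 64 63] [246 246 247] [246 245 238 216 246 241 194 129 189 182 185 183 184 183 185 183 186 186
 185 187 186 186 183 163 163 191 215 178 151 172 188 192 191 190 191 191
 192 192 193 192 192 193 193 194 176 168 245 246 231 123 183 190 194 194]
[ 185  209   82   41 2534] [223.13259669 229.85122336] [461.   61.5  75. ]
[ 270  218   81   38 2025] [316.66617284 238.00987654] [ 445.9 -171.3   75. ]
((266.0597229003906, 233.60397338867188), (234.61251831054688, 61.72962951660156), 3.8140745162963867)
[array([391., 246.,  75.]), array([544., 243.,  75.]), array([ 518., -344.,   75.]), array([ 365., -332.,   75.])]
```

View pics/z0.png

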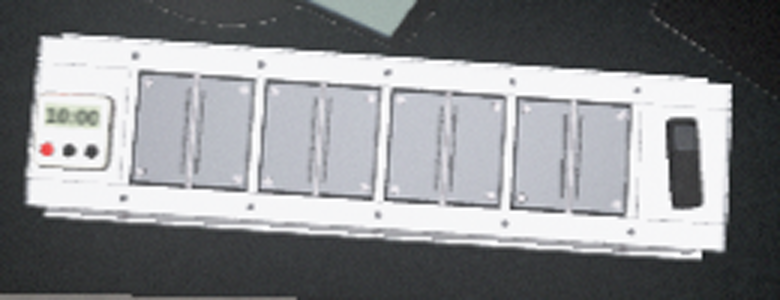

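Run:
```python
from h import *
H=[[(139,70),(255,80),(251,191),(131,183)],[(266,81),(381,89),(378,202),(259,194)],[(391,90),(506,98),(503,211),(386,204)],[(517,98),(632,106),(627,217),(512,209)]]
C=[]
for h in H:
    P=np.array([ray("top",140+u/3-.33,185+v/3-.33,75)[:2] for u,v in h]);C.append(P.mean(0));print(P.mean(0).round(1),np.linalg.norm(P-np.roll(P,-1,0),axis=1).round(0))
C=np.array(C);v=(C[0]-C[3]);yaw=np.arctan2(-v[0],v[1]);print("yaw",np.degrees(yaw),np.linalg.norm(v)/3)
for i in range(1): print(C.mean(0))
# check with scene: project hatches
ok=robot.calibration("scene");V=ok["view"]
f=np.load("scene0.npz");p=f["p"].copy()
p=cv2.resize(p[150:310,200:350],None,fx=4,fy=4,interpolation=2)
for c in C:
    q=V[:3,:3]@np.r_[c,75]+V[:3,3];u=ok["fx"]*q[0]/q[2]+ok["cx"];w=ok["fy"]*q[1]/q[2]+ok["cy"];print(u,w)
    cv2.circle(p,(int((u-200)*4),int((w-150)*4)),3,(255,0,0),-1)
cv2.imwrite("pics/z1.png",p[:600,:,::-1])
s=robot.get_state();from scipy.spatial.transform import Rotation as R
print(R.from_quat(s["tcp_rot"]).as_matrix().round(3))
```

```text
[463.9 108. ] [96. 92. 99. 93.]
[457.6   3.1] [96. 93. 98. 93.]
[ 452.2 -101. ] [96. 94. 97. 94.]
[ 448.9 -205.6] [97. 92. 96. 92.]
yaw -2.728429805528703 104.65467760132061
[455.6614993  -48.86948089]
244.6650326434816 180.80372944952873
257.3623453788565 198.0522796680825
271.7534223547516 217.07912939292518
288.7310550357083 238.32205843621207
[[ 0.428  0.904 -0.   ]
 [ 0.904 -0.428 -0.001]
 [-0.001  0.    -1.   ]]
```

View pics/z1.png

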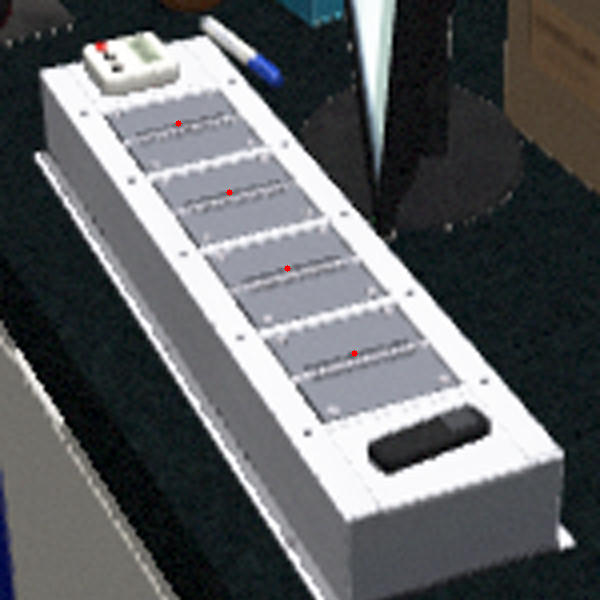

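The projected centres agree between the two views to about 4 mm. I'm shutting the gripper and moving towards hatch 1.

{"name": "carry_out", "arguments": {"motion": [{"delta_pos": [-0.68, 0.64, 0.17], "spin": 1, "hand": -1}, {"delta_pos": [-0.68, 0.64, 0.17], "spin": 1, "hand": -1}, {"delta_pos": [-0.68, 0.64, 0.17], "spin": 1, "hand": -1}, {"delta_pos": [-0.68, 0.64, 0.17], "spin": 1, "hand": -1}, {"delta_pos": [-0.68, 0.64, 0.17], "spin": 1, "hand": -1}, {"delta_pos": [-0.68, 0.64, 0.17], "spin": 1, "hand": -1}, {"delta_pos": [-0.68, 0.64, 0.17], "spin": 1, "hand": -1}, {"delta_pos": [-0.68, 0.64, 0.17], "spin": 1, "hand": -1}], "grip_force": 20}}

```text
time_s: 1.1
tcp_pos: [374.9, 344.3, 180.3]
tcp_rot: [0.985, 0.171, 0.0, -0.0]
wrist_force: [-0.6, 0.1, 0.8]
finger_gap: -0.1
```

{"name": "carry_out", "arguments": {"motion": [{"delta_pos": [-0.027, 0.935, 0.17], "spin": 0.5, "hand": -1}, {"delta_pos": [-0.027, 0.935, 0.17], "spin": 0.5, "hand": -1}, {"delta_pos": [-0.027, 0.935, 0.17], "spin": 0.5, "hand": -1}, {"delta_pos": [-0.027, 0.935, 0.17], "spin": 0.5, "hand": -1}, {"delta_pos": [-0.027, 0.935, 0.17], "spin": 0.5, "hand": -1}, {"delta_pos": [-0.027, 0.935, 0.17], "spin": 0.5, "hand": -1}, {"delta_pos": [-0.027, 0.935, 0.17], "spin": 0.5, "hand": -1}, {"delta_pos": [-0.027, 0.935, 0.17], "spin": 0.5, "hand": -1}]}}

```text
time_s: 2.1
tcp_pos: [461.8, 77.8, 129.4]
tcp_rot: [1.0, -0.024, 0.0, -0.0]
wrist_force: [0.5, 1.3, 0.0]
finger_gap: -0.1
```

{"name": "carry_out", "arguments": {"motion": [{"delta_pos": [0, 0, 0.1]}, {"delta_pos": [0, 0, 0.15]}, {"delta_pos": [0, 0, 0.17]}, {"delta_pos": [0, 0, 0.175]}, {"delta_pos": [0, 0, 0.18]}, {"delta_pos": [0, 0, 0.183]}, {"delta_pos": [0, 0, 0.186]}, {"delta_pos": [0, 0, 0.186]}]}}

```text
invalid input at $.motion[0]: expected keys delta_pos, spin, hand
```

Run:
```python
from h import *
s=robot.get_state();print(s["tcp_pos"],s["wrist_force"],s["wrist_torque"])
p,d=robot.read_camera("scene");cv2.imwrite("pics/s1.png",cv2.resize(p[100:300,180:380],None,fx=3,fy=3)[:,:,::-1])
```

```text
[461.77013373  77.76865773 129.42514526] [0.48396804 1.26107484 0.04494453] [-0.01376125 -0.04574315  0.01163644]
```

View pics/s1.png

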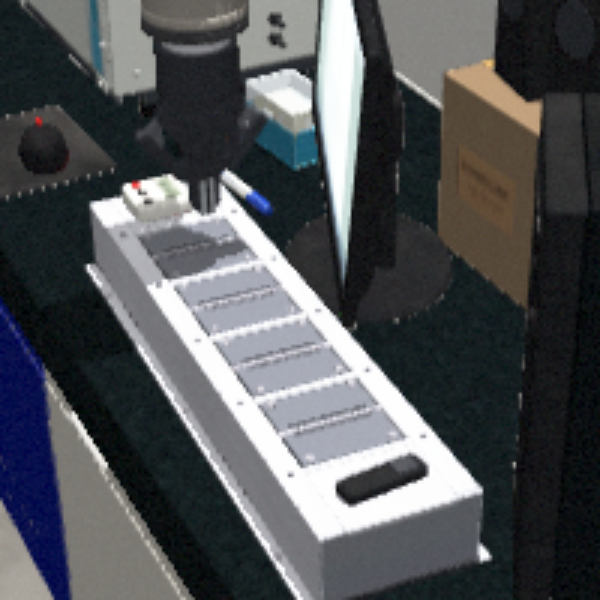

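The call was refused because every row needs spin and hand. The picture shows the tool hovering over hatch 1, its tips at about (208,205), with nothing touched. I'll press again with all the fields filled in.

{"name": "carry_out", "arguments": {"motion": [{"delta_pos": [0, 0, 0.1], "spin": 0, "hand": -1}, {"delta_pos": [0, 0, 0.15], "spin": 0, "hand": -1}, {"delta_pos": [0, 0, 0.17], "spin": 0, "hand": -1}, {"delta_pos": [0, 0, 0.175], "spin": 0, "hand": -1}, {"delta_pos": [0, 0, 0.18], "spin": 0, "hand": -1}, {"delta_pos": [0, 0, 0.183], "spin": 0, "hand": -1}, {"delta_pos": [0, 0, 0.186], "spin": 0, "hand": -1}, {"delta_pos": [0, 0, 0.186], "spin": 0, "hand": -1}]}}

```text
time_s: 3.15
tcp_pos: [462.2, 76.4, 74.2]
tcp_rot: [1.0, -0.025, 0.0, -0.0]
wrist_force: [-2.8, -0.5, 14.6]
finger_gap: 0.5
```

Hatch 1 holds 14.6 N with under 1 mm of travel, so it is fast. Hatch 2 is next.

{"name": "carry_out", "arguments": {"motion": [{"delta_pos": [0, 0, -0.1], "spin": 0, "hand": -1}, {"delta_pos": [0, 0.17, -0.1], "spin": 0, "hand": -1}, {"delta_pos": [0, 0.35, -0.1], "spin": 0, "hand": -1}, {"delta_pos": [0, 0.35, -0.1], "spin": 0, "hand": -1}, {"delta_pos": [0, 0.35, -0.04], "spin": 0, "hand": -1}, {"delta_pos": [0, 0.35, -0.015], "spin": 0, "hand": -1}, {"delta_pos": [0, 0.35, -0.008], "spin": 0, "hand": -1}, {"delta_pos": [0, 0.35, -0.003], "spin": 0, "hand": -1}, {"delta_pos": [0, 0.35, 0], "spin": 0, "hand": -1}, {"delta_pos": [0, 0.35, 0], "spin": 0, "hand": -1}]}}

```text
time_s: 4.4
tcp_pos: [456.8, -28.3, 74.2]
tcp_rot: [1.0, -0.025, 0.0, -0.0]
wrist_force: [-4.9, 0.4, 15.2]
finger_gap: -0.0
```

Hatch 2 gives the same reading, 15 N with no travel, so it is fast too. Hatch 3 is next.

{"name": "carry_out", "arguments": {"motion": [{"delta_pos": [0, 0, -0.1], "spin": 0, "hand": -1}, {"delta_pos": [0, 0.17, -0.1], "spin": 0, "hand": -1}, {"delta_pos": [0, 0.35, -0.1], "spin": 0, "hand": -1}, {"delta_pos": [0, 0.35, -0.1], "spin": 0, "hand": -1}, {"delta_pos": [0, 0.35, -0.04], "spin": 0, "hand": -1}, {"delta_pos": [0, 0.35, -0.015], "spin": 0, "hand": -1}, {"delta_pos": [0, 0.35, -0.008], "spin": 0, "hand": -1}, {"delta_pos": [0, 0.35, -0.003], "spin": 0, "hand": -1}, {"delta_pos": [0, 0.35, 0], "spin": 0, "hand": -1}, {"delta_pos": [0, 0.35, 0], "spin": 0, "hand": -1}]}}

```text
time_s: 5.65
tcp_pos: [451.6, -133.2, 74.2]
tcp_rot: [1.0, -0.025, 0.0, -0.0]
wrist_force: [-4.6, 1.4, 14.2]
finger_gap: -0.1
```

{"name": "carry_out", "arguments": {"motion": [{"delta_pos": [0, 0, -0.1], "spin": 0, "hand": -1}, {"delta_pos": [0, 0.17, -0.1], "spin": 0, "hand": -1}, {"delta_pos": [0, 0.35, -0.1], "spin": 0, "hand": -1}, {"delta_pos": [0, 0.35, -0.1], "spin": 0, "hand": -1}, {"delta_pos": [0, 0.35, -0.04], "spin": 0, "hand": -1}, {"delta_pos": [0, 0.35, -0.015], "spin": 0, "hand": -1}, {"delta_pos": [0, 0.35, -0.008], "spin": 0, "hand": -1}, {"delta_pos": [0, 0.35, -0.003], "spin": 0, "hand": -1}, {"delta_pos": [0, 0.35, 0], "spin": 0, "hand": -1}, {"delta_pos": [0, 0.35, 0], "spin": 0, "hand": -1}]}}

```text
time_s: 6.9
tcp_pos: [446.3, -238.2, 73.7]
tcp_rot: [1.0, -0.025, 0.0, 0.0]
wrist_force: [0.5, 0.6, 1.3]
finger_gap: 0.1
```

Run:
```python
from h import *
s=robot.get_state();print(s["tcp_pos"],s["wrist_force"],s["wrist_torque"])
p,d=robot.read_camera("scene");cv2.imwrite("pics/s2.png",cv2.resize(p[130:310,180:380],None,fx=3.3,fy=3.3)[:,:,::-1])
```

```text
[ 446.27271799 -238.23499361   73.69567605] [0.53095737 0.64117011 1.347171  ] [ 0.11811416  0.0817378  -0.00970237]
```

View pics/s2.png

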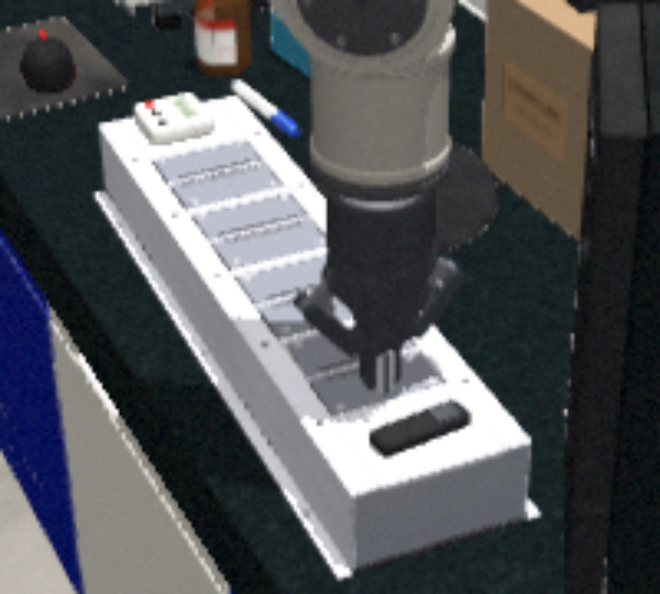

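Hatch 4 takes only about 1 N at the same depth, where the others took about 15 N, so it is probably the loose one. In the picture the fingertips are on its right part at (385,385), clear of the lighter. I'll push it gradually.

{"name": "carry_out", "arguments": {"motion": [{"delta_pos": [0, 0, 0.01], "spin": 0, "hand": -1}, {"delta_pos": [0, 0, 0.02], "spin": 0, "hand": -1}, {"delta_pos": [0, 0, 0.03], "spin": 0, "hand": -1}, {"delta_pos": [0, 0, 0.04], "spin": 0, "hand": -1}, {"delta_pos": [0, 0, 0.045], "spin": 0, "hand": -1}, {"delta_pos": [0, 0, 0.045], "spin": 0, "hand": -1}]}}

```text
time_s: 7.7
tcp_pos: [446.2, -238.5, 60.0]
tcp_rot: [1.0, -0.025, 0.0, 0.0]
wrist_force: [1.4, -1.6, 1.4]
finger_gap: 0.3
```

{"name": "carry_out", "arguments": {"motion": [{"delta_pos": [0, 0, 0.006], "spin": 0, "hand": -1}, {"delta_pos": [0, 0, 0.012], "spin": 0, "hand": -1}, {"delta_pos": [0, 0, 0.018], "spin": 0, "hand": -1}, {"delta_pos": [0, 0, 0.018], "spin": 0, "hand": -1}]}}

```text
time_s: 8.2
tcp_pos: [446.0, -238.3, 54.4]
tcp_rot: [1.0, -0.025, -0.0, 0.0]
wrist_force: [0.5, -1.1, 0.9]
finger_gap: -0.1
```

Run:
```python
from h import *
p,d=robot.read_camera("scene");cv2.imwrite("pics/s3.png",cv2.resize(p[180:300,240:360],None,fx=5,fy=5)[:,:,::-1])
```

```text
(no output)
```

View pics/s3.png

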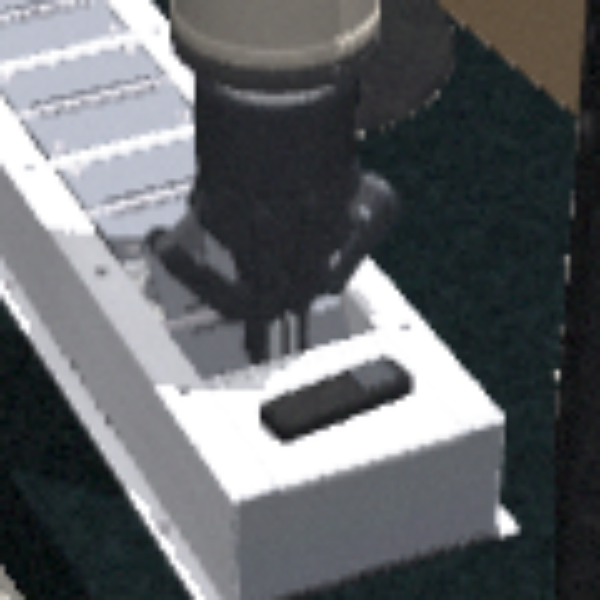

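The hatch has tipped: its right end is down in the opening around (270,330). I'll lift straight up and measure the tilt.

{"name": "carry_out", "arguments": {"motion": [{"delta_pos": [0, 0, -0.03], "spin": 0, "hand": -1}, {"delta_pos": [0, 0, -0.1], "spin": 0, "hand": -1}, {"delta_pos": [0, 0, -0.3], "spin": 0, "hand": -1}, {"delta_pos": [0, 0, -0.5], "spin": 0, "hand": -1}, {"delta_pos": [0, 0, -0.7], "spin": 0, "hand": -1}, {"delta_pos": [0, 0, -0.7], "spin": 0, "hand": -1}, {"delta_pos": [0, 0, -0.7], "spin": 0, "hand": -1}]}}

```text
time_s: 9.12
tcp_pos: [445.7, -237.9, 264.6]
tcp_rot: [1.0, -0.025, 0.0, -0.0]
wrist_force: [-0.2, 0.4, -0.9]
finger_gap: -0.3
```

Run:
```python
from h import *
p,d=robot.read_camera("scene");np.savez("s4.npz",p=p,d=d);cv2.imwrite("pics/s4.png",cv2.resize(p[150:300,200:360],None,fx=4,fy=4)[:,:,::-1])
c=robot.calibration("scene");V=c["view"];R=V[:3,:3]
v,u=np.mgrid[0:420,0:560]
X=np.stack([(u-c["cx"])/c["fx"]*d,(v-c["cy"])/c["fy"]*d,d],-1);W=(X-V[:3,3])@R
C=np.array([448.9,-205.6]);e=np.array([.048,.9988]);f=np.array([.9988,-.048])
q=W[...,:2]-C;a=q@f;b=q@e
for lo in range(-60,64,6):
    m=(abs(a)<28)&(b>=lo)&(b<lo+6)&(d>0)&(W[...,2]<130);z=W[...,2][m]
    if m.sum(): print(lo+3,m.sum(),np.percentile(z,[10,50,90]).round(0))
for k in (1,2,3):
    bb=b-105*k;m=(abs(a)<28)&(abs(bb)<42)&(d>0)
    if m.sum()>20: print("hatch",4-k,np.polyfit(bb[m],W[...,2][m],1))
```

```text
-57 34 [71. 74. 75.]
-51 15 [71. 73. 74.]
-27 35 [53. 55. 58.]
-21 70 [52. 57. 62.]
-15 71 [58. 63. 68.]
-9 68 [64. 69. 75.]
-3 68 [69. 74. 78.]
3 60 [76. 79. 83.]
9 72 [79. 85. 88.]
15 74 [85. 90. 95.]
21 61 [ 91.  96. 100.]
27 62 [ 95. 100. 104.]
33 11 [100. 101. 103.]
hatch 3 [5.66367742e-02 6.88187370e+01]
hatch 2 [3.24852559e-02 7.17182184e+01]
hatch 1 [-4.65435331e-03  7.15305373e+01]
```

View pics/s4.png

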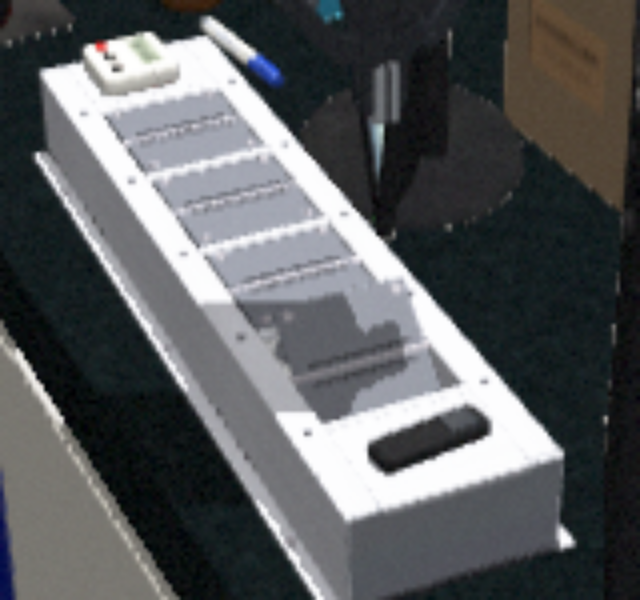

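Hatch 4 stands open at about 42° (slope about 0.9, right end down). The other three look level, and the timer, lighter and marker sit at the same pixels as before. The arm is clear, so I'm handing the job in.

```bash
python3 -c "
from bench import robot
print(robot.get_state()['wrist_force'],robot.job_done())"
```

```text
the job is handed in; nothing more can be done
[ 0.30152836 -1.19695342 -0.49555887] None
```

The loose hatch was the rightmost of the four, nearest the lighter. I pushed its right end down and left it standing open at about 42°, then handed the job in at about 9 s.

- **Finding it:** I pressed each hatch with the shut fingertips, about 30 mm right of its pin. The three left-hand hatches held at about 15 N with roughly 1 mm or less of travel, so I left them alone. The fourth gave way at about 1 N.
- **Opening it:** I pushed the fourth down in small steps. The force stayed under 3 N each time I read it, then I lifted straight up.
- **Last checks:** After I lifted off, the depth image showed the open hatch tilted about 42°, past the 30° asked for. The other three were level to within the noise; hatch 3, whose neighbour's raised end overlaps its view, fitted about 3°. The arm was about 190 mm above the duct top and touching nothing.
- **Things lying around:** The timer, lighter and marker looked unmoved. The calculator was out of that last picture, but the arm never went near it.
- **What went wrong:** One move call was refused because of missing fields, and nothing moved.

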